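# Lock the grinder shaft before service

### The arm

A 6-joint arm with a two-finger parallel gripper is mounted at the origin on the work surface. World frame = base frame: x ahead of the robot, y to its left, z up, the work surface at z = 0. Lengths are in m, angles in degrees, forces in N, time in s.
With the tool pointing down it reaches from about 0.35 to 0.875 m from the base axis. Payload 4.2 kg.
Tool frame: the origin (TCP) lies on the centre line of the jaws, within the pads' length; the fingertips stand 25 mm ahead of it and the grasp point (between the pads) lies 6 mm ahead of it; z points along the fingers, y is the line along which they close (so a half turn about z gives the same grasp; the last joint's range is limited). The gripper opens to 87 mm and grips with 3 to 60 N. Pads are 19 mm wide; open, the fingers measure 117 mm over their backs; the gripper's body (75 mm by 190 mm) begins 51 mm behind the grasp point.
Start: joints at [91.421, 22.042, 0.453, 0, -68.411, -14.817], TCP at [0.145, 0.608, 0.248] pointing down, gripper open.
Joint ranges: [-179.83, 179.83], [-69.29, 118.12], [-61.27, 80.66], [-181.25, 117.63], [-171.15, -9.14], [-177.46, 177.46]. Speed limits (degrees/s): [159.86, 159.86, 180, 180, 180, 180].

### API

Orientations are given as a 3x3 rotation matrix whose columns are the frame's x, y, z axes.
In Python, from station import r gives the robot as it stands.
- The arm moves only by the tool move_arm, never from a script. Its argument "series" is a list of rows, each an object with "grip": the opening, from 0 (shut) to 1 (fully open); "xyz": the shift along the tool's x, y, z in mm, a list of three; "angular": the turn, a rotation vector about the tool's x, y, z in rad, a list of three. A call has 1 to 10 rows; each row is the pose to reach, as a shift and turn from the pose commanded when the call began, along the tool's axes at that moment; what a row does not reach only later rows make up. A row lasts 1/10 s, in which the tool goes at most 50 mm and 8.59 degrees, less where a joint would pass 70% of its speed; a pose out of reach is approached as far as the arm can. A call with a gripper value outside its range is refused whole. The fingers move at their own pace and stop on an object; the grip force is fixed at half the most. Time passes only in rows, so rows that repeat a pose let the fingers close. It gives the time, the measured TCP pose, the force, the opening and the grip force at its end, in the units of the state.
- r.sense(): the state, without advancing time (a new reading comes with each control period).
- r.capture(name): name is "scene" or "top" or "wrist"; returns a dict with "img" (400x640x3 uint8, red, green, blue), "camera_matrix" (3x3 intrinsics, pixels), "rvec" (rotation vector, rad) and "tvec" (3), from world to camera coordinates, as OpenCV has them; the wrist camera has in their place "hand_eye" (4x4, takes a point from camera to tool coordinates, whose origin is the TCP and whose axes are the flange's). Camera axes: x right, y down, z forward; pixel columns grow to the right and rows downward; lengths in m; the calibration is good to about 2 mm. A picture is of the moment at which its call begins: read the wrist's pose just before it. There is no depth.
- r.finish_job(): hands the job in; it is judged then, once.
The state is a dict: "time_s": time; "joints": joint angles; "joint_velocities": joint speeds; "effort": joint torques, N m; "tcp_pos": TCP position; "ee_rot": TCP orientation; "wrist_force": force on the tool from outside, world axes, zero at the start; "moment": the same for the moment, N m; "gripper_width": opening from 0.0 (shut) to 1.0 (fully open); "gripper_force": force on a finger pad.
Only numpy, scipy, OpenCV 4.12 (cv2) and the standard library are available. Lean on these libraries where they do the work, as an engineer would, in place of code of your own. Each camera call takes 0.05 s, during which the arm holds its last target. There are 200 camera calls.

### The job

Lock the grinder's shaft: with a fingertip, push the black pin round until the slot in the orange disc lines up with the steel bar, then push the bar's red head so that the bar slides through the slot until the head is fully home against its two stop posts. The bar stays in its guide: only push it, do not lift it out, and leave the loose things around it where they are.

Things in the scene. Friction and masses are not known exactly. Their poses are not given: they have to be found in the camera images.
- drive_unit: Grinder drive unit, fixed: brushed metal chassis, 45 mm tall, x -205 to +85 and y -75 to +75 mm from its origin, which lies on the bench under the disc's axis. Its x axis is the direction in which the bar is pushed, z up. On top, along y = 0: a dark guide for the bar, x -190 to -46 mm, floor at z 51, walls 18 mm apart inside, 28 outside, up to z 58.
- stop_posts (a point): Point midway between the two dark stop posts at the disc end of the guide, level with their back faces (x -56 mm, z 75 mm of the drive unit). The posts reach from here 10 mm towards the disc, stand 12 to 21 mm either side of the guide's middle, tops at z 91 mm.
- catch (a point): Middle of the catch beyond the disc: two dark lips with a 20 mm gap that the bar's nose enters, 53 mm past the disc's axis; lips 16 mm long, out to 20 mm either side, tops at z 63 mm (the height of this point).
- lock_disc (a joint): Angle (rad) of the orange disc, counter-clockwise from above. Disc 84 mm across, top at z 65 mm; a 20 mm wide slot, open at the top, runs right across its middle. The slot lines up with the bar at 0 and, the other way round, at pi: either serves. Stops at -0.4 and 3.54; starts between 0.5 and 2.64. It turns stiffly (about 2 N at the pin) and stays where it is left.
- disc_pin (a point): Middle of the top of the black round pin (12 mm thick, 32 mm tall, from z 65 to 97 mm) on the disc, 28 mm from its axis, at right angles to the slot: in the drive unit's frame in direction (joint angle - pi/2) from the axis, on the catch's side at the start. Its x axis lies along the slot.
- lock_bar: Loose bright steel bar in the open-topped guide, 15 mm wide, 12 mm high, 0.15 to 0.31 kg. Origin on its underside below the front face of its red head; x axis towards the tapered nose, 122 mm ahead; z up. Starts with the origin 172 to 190 mm behind the disc's axis; home, the head's front touches the stop posts, 56 mm behind the axis. Slides with under 4 N unless blocked.
- bar_push (a point): Centre of the back face of the bar's red head, where to push: upright, 8 mm thick, 42 mm wide, 30 mm tall (z 66 to 96 mm above the bench), clear above the guide walls. 8 mm behind and 30 mm above the bar's origin.
- bushing: Bystander: loose brass bushing, 26 mm in diameter, 22 mm tall, standing on the chassis beside the guide. Origin at the centre of its underside.
- tape_roll: Bystander: roll of beige masking tape lying flat on the bench, 90 mm in diameter, 24 mm tall. Origin at the centre of its underside.
- screwdriver: Bystander: green screwdriver lying on the bench, 190 mm long, 26 mm thick. Origin at mid-length on its underside, x towards the tip.
- marker: Bystander: white marker with a blue cap lying on the bench, 130 mm long, 16 mm thick. Origin at mid-length on its underside, x towards the cap.
Not all that is in view belongs to the job. What is meant by the lock_bar is not yellow, and is the larger of those in its own colour.

How it is judged (in metres and radians):
On the way, in this order (a step that is already met when the one before it is completed fails the run):
1. the disc's slot is lined up with the bar (within 0.12 rad), the bar not yet home (angle between the x axis of disc_pin and the x axis of drive_unit, either way round below 0.12 rad and x of lock_bar in the frame of drive_unit below -0.1 m), for 0.2 s.
2. the bar is pushed through the slot, home against the stop posts (x of lock_bar in the frame of drive_unit above -0.061 m and y of lock_bar in the frame of drive_unit between -0.006 and 0.006 m and z of lock_bar in the frame of drive_unit below 0.056 m and angle between the x axis of lock_bar and the x axis of drive_unit, either way round below 0.1 rad), for 0.2 s.
At the end, for the whole second after the job is handed in: The bar lies at rest in its guide, through the disc's slot, with its head within 5 mm of the stop posts; the slot is within 0.12 rad of the bar's line; each of the four bystanders is within 30 mm of where it started (all of step 2 and angle between the x axis of disc_pin and the x axis of drive_unit, either way round below 0.12 rad and linear speed of lock_bar below 0.02 m/s and velocity of joint lock_disc between -0.1 and 0.1 rad/s and distance of each of bushing, tape_roll, screwdriver, marker from where it was at the start of the episode below 0.03 m); the robot touches nothing.
It fails at once if the bar is lifted more than 12 mm off its guide, or its head more than 15 mm (z of lock_bar in the frame of drive_unit above 0.063 m or z of bar_push in the frame of drive_unit above 0.096 m).
It fails at once if the bushing is picked up or moved more than 30 mm (distance of bushing from where it was at the start of the episode above 0.03 m or height (world z) of bushing above 0.06 m).
It fails at once if the tape roll is picked up or moved more than 30 mm (distance of tape_roll from where it was at the start of the episode above 0.03 m or height (world z) of tape_roll above 0.015 m).
It fails at once if the screwdriver is picked up or moved more than 30 mm (distance of screwdriver from where it was at the start of the episode above 0.03 m or height (world z) of screwdriver above 0.015 m).
It fails at once if the marker is picked up or moved more than 30 mm (distance of marker from where it was at the start of the episode above 0.03 m or height (world z) of marker above 0.015 m).
It also fails if it takes over 48 s, if anything falls off the work surface, if the arm or the gripper's body presses on something with over 40 N, if the wrist force passes 120 N, or if a joint passes its speed limit or range.

## Working session

There is one attempt and no reset: what is moved stays moved. The work goes in short steps, Python scripts to look and compute and a tool call to move; the robot and the scene stay as the last step left them, time stands still between calls to the robot, and variables do not carry over. Pictures are saved under pics/ and viewed, at most 10 in all, crops included, and the job is handed in when it is done.

Besides the shell and the picture viewer there is one more tool, called after ">>>" in YAML: its name, and indented under it one key for each argument. move_arm: Moves the arm, as the interface text tells. Its arguments: {"type":"object","properties":{"series":{"type":"array"}},"required":["series"]}

```bash
mkdir -p pics; ls
cat > h.py <<'E'
import numpy as np, cv2
from station import r
def cap(n,save=None):
    c=r.capture(n)
    if save: cv2.imwrite('pics/'+save,c['img'][:,:,::-1])
    return c
def ext(c,s=None):
    # returns R (world from cam), origin
    if 'rvec' in c:
        R=cv2.Rodrigues(np.array(c['rvec'],float))[0]; return R.T, -R.T@np.array(c['tvec'],float).ravel()
    H=np.array(c['hand_eye']); R=np.array(s['ee_rot']); return R@H[:3,:3], R@H[:3,3]+np.array(s['tcp_pos'])
def ray(c,uv,z,s=None):
    R,o=ext(c,s); uv=np.atleast_2d(np.array(uv,float))
    d=(R@np.linalg.inv(np.array(c['camera_matrix']))@np.c_[uv,np.ones(len(uv))].T).T
    return o+d*((z-o[2])/d[:,2])[:,None]
def proj(c,P,s=None):
    R,o=ext(c,s); q=(np.atleast_2d(P)-o)@R; q=q@np.array(c['camera_matrix']).T; return q[:,:2]/q[:,2:]
E
python3 - <<'E'
from h import *
print(r.sense())
a=cap('scene','scene.png');b=cap('top','top.png')
for c in(a,b):print(ext(c),c['camera_matrix'])
E
```

```text
pics
{'time_s': 0.0, 'joints': array([ 9.14219811e+01,  2.20918320e+01,  3.78055739e-01, -3.15127783e-02,
       -6.84119063e+01, -1.48174750e+01]), 'joint_velocities': array([ 0.07180655,  0.04250329, -0.03008563,  0.04127581, -0.072187  ,
       -0.02986869]), 'effort': array([ 2.26370908e-04, -3.90666819e+01,  1.87400758e+01,  4.21968967e+00,
        1.09461675e-02, -1.96776773e-04]), 'tcp_pos': array([0.14462624, 0.60745124, 0.24642997]), 'ee_rot': array([[ 9.72747085e-01, -2.31868281e-01, -4.56829445e-04],
       [-2.31868721e-01, -9.72744587e-01, -2.20553718e-03],
       [ 6.70157445e-05,  2.25135432e-03, -9.99997463e-01]]), 'wrist_force': array([-0.0291096 , -0.62120586, -0.90274952]), 'moment': array([ 0.00713187, -0.05036114, -0.02074883]), 'gripper_force': 0.0, 'gripper_width': 0.9967616608967671}
(array([[ 0.11432059,  0.57095485, -0.812983  ],
       [ 0.99314942, -0.08560765,  0.07953343],
       [-0.02418756, -0.8165059 , -0.57683019]]), array([ 1.28180978, -0.0213276 ,  0.61407569])) [[517.39265048   0.         314.27790044]
 [  0.         517.39265048 200.21797049]
 [  0.           0.           1.        ]]
(array([[-0.02807201, -0.98551116,  0.1672714 ],
       [-0.99952932,  0.02974544,  0.00750675],
       [-0.01237354, -0.16698194, -0.98588231]]), array([0.38190986, 0.05942647, 1.01231424])) [[519.46085708   0.         325.93395164]
 [  0.         519.46085708 194.17306851]
 [  0.           0.           1.        ]]
```

View pics/scene.png

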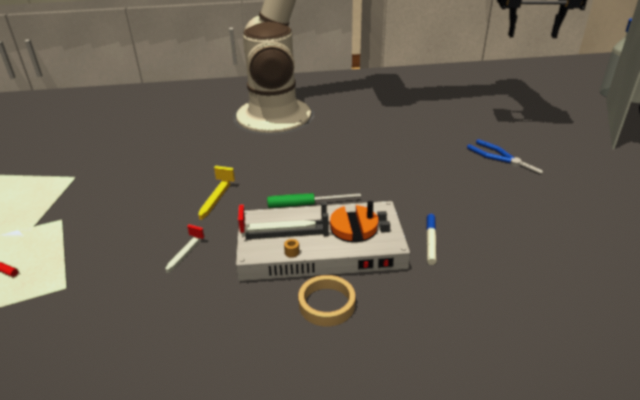

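View pics/top.png

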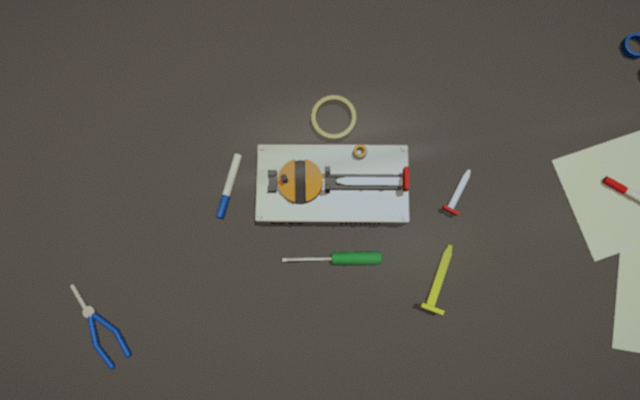

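The bar candidates in the top view are:
- the yellow bar at (437,280), ruled out by its colour
- the small steel bar with a red head at (457,192), loose on the bench
- the larger steel bar at (370,182) with its red head at (406,180), lying in the guide

The third one fits the description. The pin is near (284,180) and the disc centre near (300,181).

Run:
```python
from h import *
a=cap('scene');b=cap('top')
im=b['img'];hsv=cv2.cvtColor(im,cv2.COLOR_RGB2HSV)
def roi(m,x0,x1,y0,y1):
    o=np.zeros_like(m);o[y0:y1,x0:x1]=m[y0:y1,x0:x1];return o
# chassis: bright
m=roi((hsv[...,2]>105).astype(np.uint8)*255,250,415,140,228)
m=cv2.morphologyEx(m,cv2.MORPH_CLOSE,np.ones((9,9)))
c=max(cv2.findContours(m,0,2)[0],key=cv2.contourArea)
rect=cv2.minAreaRect(c);print(rect)
print('chassis',ray(b,cv2.boxPoints(rect),.045).round(4))
print('chassis ctr',ray(b,[rect[0]],.045))
m=roi(cv2.inRange(hsv,(5,150,120),(20,255,255)),270,330,150,212)
pts=np.concatenate(cv2.findContours(m,0,2)[0]);e=cv2.fitEllipse(cv2.convexHull(pts));print('disc',e,ray(b,[e[0]],.065))
hr=cv2.bitwise_or(cv2.inRange(hsv,(0,130,80),(4,255,255)),cv2.inRange(hsv,(172,130,80),(180,255,255)))
m=roi(hr,395,415,160,200);c=max(cv2.findContours(m,0,2)[0],key=cv2.contourArea);q=cv2.minAreaRect(c)
print('head',q,ray(b,cv2.boxPoints(q),.096).round(4))
big=cv2.resize(im[138:230,248:418],None,fx=4.6,fy=4.6,interpolation=cv2.INTER_CUBIC)
cv2.imwrite('pics/topc.png',big[:,:,::-1])
s=a['img'][185:285,225:415];cv2.imwrite('pics/scc.png',cv2.resize(s,None,fx=4.2,fy=4.2,interpolation=2)[:,:,::-1])
```

```text
((332.2552185058594, 180.89443969726562), (154.17529296875, 81.50558471679688), 0.49391689896583557)
chassis [[ 0.4991  0.2016  0.045 ]
 [ 0.6569  0.1994  0.045 ]
 [ 0.645  -0.0967  0.045 ]
 [ 0.4881 -0.0868  0.045 ]]
chassis ctr [[0.57120385 0.05408941 0.045     ]]
disc ((299.7676086425781, 181.20391845703125), (42.23875427246094, 42.85340118408203), 162.53219604492188) [[0.56854576 0.11457278 0.065     ]]
head ((405.5, 178.0), (22.0, 5.0), 90.0) [[ 0.5828 -0.0738  0.096 ]
 [ 0.5826 -0.0828  0.096 ]
 [ 0.5423 -0.0806  0.096 ]
 [ 0.5426 -0.0717  0.096 ]]
```

View pics/topc.png

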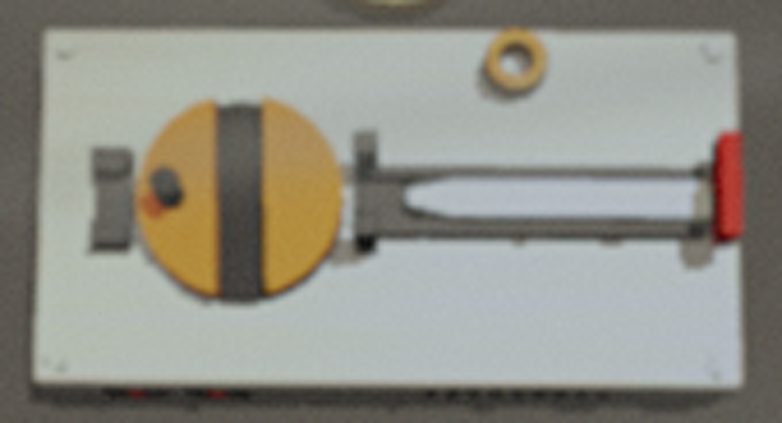

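View pics/scc.png

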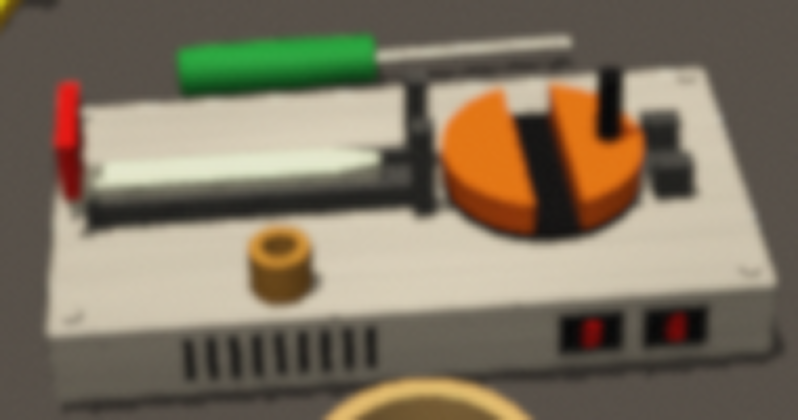

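The crop confirms the steel bar in the guide, red head at crop (728,187). The disc slot is about crossways to it, and the pin is on the catch side at (165,187). Next I work out the move to a wrist look above the unit.

```bash
cat >> h.py <<'E'
def go(P,yaw):
    s=r.sense();R=np.array(s['ee_rot']);d=R.T@(np.array(P)-s['tcp_pos'])*1000
    y0=np.degrees(np.arctan2(R[1,0],R[0,0]));w=(yaw-y0+180)%360-180
    a=np.radians(yaw);Rt=np.array([[np.cos(a),np.sin(a),0],[np.sin(a),-np.cos(a),0],[0,0,-1]])
    print('shift',d.round(1),'rotvec',cv2.Rodrigues(R.T@Rt)[0].ravel().round(3),'tcp',s['tcp_pos'].round(4),'yaw',y0.round(2),'J',s['joints'].round(1),'F',s['wrist_force'].round(1))
E
python3 - <<'E'
from h import *
go([.52,.10,.25],-2)
c=cap('wrist');print(np.array(c['hand_eye']).round(3),c['camera_matrix'])
E
```

```text
shift [482.7 406.9  -2.5] rotvec [ 0.001  0.    -0.199] tcp [0.1447 0.6077 0.2469] yaw -13.4 J [ 91.4  22.1   0.4  -0.  -68.4 -14.8] F [0.8 0.1 0.1]
[[-0.001 -0.957 -0.291  0.08 ]
 [ 1.    -0.001  0.    -0.   ]
 [-0.001 -0.291  0.957 -0.136]
 [ 0.     0.     0.     1.   ]] [[316.31043066   0.         325.22949314]
 [  0.         316.31043066 199.76561021]
 [  0.           0.           1.        ]]
```

>>> move_arm:
  series:
    - {"grip": 0,"xyz": [36,30,0],"angular": [0,0,-0.04]}
    - {"grip": 0,"xyz": [73,62,0],"angular": [0,0,-0.08]}
    - {"grip": 0,"xyz": [110,93,0],"angular": [0,0,-0.12]}
    - {"grip": 0,"xyz": [146,124,0],"angular": [0,0,-0.16]}
    - {"grip": 0,"xyz": [183,155,0],"angular": [0,0,-0.2]}
    - {"grip": 0,"xyz": [220,186,0],"angular": [0,0,-0.2]}
    - {"grip": 0,"xyz": [257,217,0],"angular": [0,0,-0.2]}
    - {"grip": 0,"xyz": [293,248,0],"angular": [0,0,-0.2]}
    - {"grip": 0,"xyz": [330,279,0],"angular": [0,0,-0.2]}
    - {"grip": 0,"xyz": [366,310,0],"angular": [0,0,-0.2]}

```text
time_s: 1.25
tcp_pos: [0.4298, 0.2199, 0.2478]
ee_rot: [[0.999, -0.033, 0.001], [-0.033, -0.999, 0.001], [0.001, -0.001, -1.0]]
wrist_force: [1.1, -0.3, -0.3]
gripper_width: 0.168
gripper_force: 0.0
```

Run:
```python
from h import *
go([.52,.10,.25],-2)
```

```text
shift [ 94.2 116.8  -2.2] rotvec [-0.001 -0.001  0.001] tcp [0.4298 0.2199 0.2478] yaw -1.92 J [ 46.4   8.  -18.8   0.  -63.1  41.7] F [ 1.1 -0.3 -0.3]
```

>>> move_arm:
  series:
    - {"grip": 0,"xyz": [32,39,0],"angular": [0,0,0]}
    - {"grip": 0,"xyz": [63,78,0],"angular": [0,0,0]}
    - {"grip": 0,"xyz": [94,117,0],"angular": [0,0,0]}
    - {"grip": 0,"xyz": [94,117,0],"angular": [0,0,0]}
    - {"grip": 0,"xyz": [94,117,0],"angular": [0,0,0]}

```text
time_s: 1.75
tcp_pos: [0.5192, 0.1003, 0.2471]
ee_rot: [[0.999, -0.037, -0.001], [-0.037, -0.999, -0.0], [-0.001, 0.0, -1.0]]
wrist_force: [-0.4, 0.7, 0.2]
gripper_width: 0.006
gripper_force: 0.0
```

Run:
```python
from h import *
s=r.sense();print(s['tcp_pos'],s['joint_velocities'].round(2),s['gripper_width'])
c=cap('wrist','w1.png')
import pickle;pickle.dump((s,c),open('w1.pkl','wb'))
```

```text
[0.51919401 0.10031124 0.24706888] [ 2.75 -1.01 -0.79 -0.1  -0.02 -0.06] 0.005504503435415891
```

View pics/w1.png

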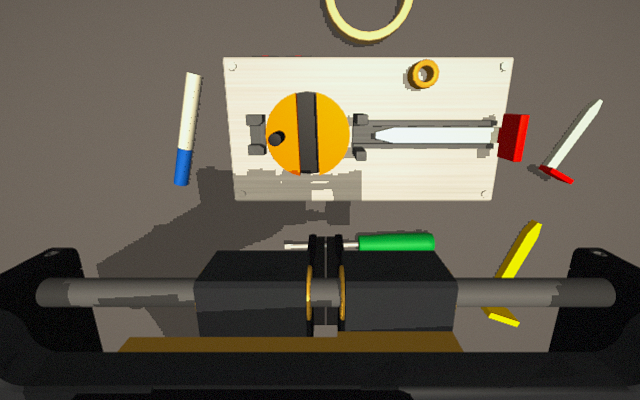

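The wrist view shows the disc at (308,133), the pin at (276,139), the bar (380–495,135) and its red head at (514,137). The closed fingers are at (325,280).

```bash
cat > m.py <<'E'
from h import *
def meas(s,c,show=True):
    im=c['img'];hsv=cv2.cvtColor(im,cv2.COLOR_RGB2HSV);out={}
    # upper-bound rows to the unit
    m=cv2.inRange(hsv,(8,150,120),(22,255,255));n,l,st,ce=cv2.connectedComponentsWithStats(m)
    ks=[k for k in range(1,n) if st[k,4]>400 and st[k,1]+st[k,3]<230]
    pts=np.argwhere(np.isin(l,ks))[:,::-1].astype(np.float32)
    h=cv2.convexHull(pts.astype(np.int32));P=ray(c,h[:,0],.065,s)[:,:2]
    # circle centre, known radius-free LSQ
    A=np.c_[2*P,np.ones(len(P))];q=np.linalg.lstsq(A,(P**2).sum(1),rcond=None)[0]
    out['disc']=q[:2];out['R']=np.sqrt(q[2]+q[:2]@q[:2])
    # the two halves of the disc -> slot direction
    fl=[ray(c,np.argwhere(l==k)[:,::-1],.065,s)[:,:2] for k in ks]
    out['areas']=[len(f) for f in fl]
    # bar: bright strip; red head
    hr=cv2.bitwise_or(cv2.inRange(hsv,(0,150,70),(5,255,255)),cv2.inRange(hsv,(174,150,70),(180,255,255)))
    n,l2,st,ce=cv2.connectedComponentsWithStats(hr)
    k=max([k for k in range(1,n) if st[k,1]<170],key=lambda k:st[k,4]);out['headbox']=st[k]
    hc=cv2.findContours((l2==k).astype(np.uint8),0,2)[0][0]
    out['headquad']=cv2.approxPolyDP(hc,3,True)[:,0].tolist()
    # pin: dark blob inside disc, off the slot
    return out,fl,hsv
E
python3 - <<'E'
import pickle
from m import *
s,c=pickle.load(open('w1.pkl','rb'))
o,fl,hsv=meas(s,c);print(o)
for f in fl:print(f.mean(0))
# chassis edges (bright, low rows unaffected by shadow at top edge)
m=((hsv[...,2]>150)&(hsv[...,1]<60)).astype(np.uint8)
t=[(u,np.argmax(m[50:100,u])+50) for u in range(240,500,4) if m[50:100,u].any()]
P=ray(c,t,.045,s);v=cv2.fitLine(P[:,:2].astype(np.float32),cv2.DIST_HUBER,0,.01,.01).ravel();print('top edge',v,np.degrees(np.arctan2(v[1],v[0])))
# guide dark wall upper: print columns
g=cv2.cvtColor(c['img'],cv2.COLOR_RGB2GRAY)
for u in (390,410,430,450,470):print(u,g[112:160,u])
print(g[128:150:2,262:300])
E
```

```text
{'disc': array([0.56970806, 0.11650723]), 'R': np.float64(0.04139041024875999), 'areas': [1836, 1123], 'headbox': array([ 497,  114,   33,   48, 1206], dtype=int32), 'headquad': [[504, 114], [497, 155], [520, 161], [529, 115]]}
[0.5711936  0.13837988]
[0.55787482 0.0948528 ]
top edge [0.03736468 0.9993017  0.64181924 0.06944506] 87.85866
390 [239 240 240 238 237 237 240 220 123 121 134 134 135 109 123 108 171 243
 245 244 244 243 244 244 244 243 243 243 246 253 160  54 116 130 131 126
 134 230 240 237 238 238 238 239 239 239 236 236]
410 [239 239 239 237 236 235 237 218 122 119 133 133 136 107  73 172 243 246
 244 244 243 243 244 244 244 244 243 243 244 248 229 117 111 128 127 124
 175 233 237 237 237 237 237 238 238 236 235 235]
430 [237 238 237 236 236 234 237 213 121 116 130 130 131 107 109 177 242 244
 244 242 244 244 243 243 244 243 244 243 244 247 229 116 108 127 123 121
 169 231 235 235 236 235 236 236 236 236 234 234]
450 [236 236 236 235 235 235 236 214 119 115 126 126 131 104  84 169 242 246
 244 242 242 242 243 242 243 242 243 242 243 247 228 116 106 124 122 120
 124 226 2
[... 1289 characters left out ...]
 179 174 172 172 171 173 172 172 174 174 173 176 166
   87  66]
 [120 112 114 104 114 167 111  66  51  53  53  57  57  58  62  61  65  61
   33  58 139 174 173 172 172 173 173 173 172 172 174 173 174 173 176 166
  106  68]
 [ 68  86 104 104 127 202 173 154  74  53  47  50  54  54  53  55  49 100
  167 177 175 173 172 170 173 173 172 172 172 172 170 173 172 172 175 168
  114  63]
 [ 39  42  43  49 143 234 169 171 174 169 160 154 121 137 161 164 169 175
  172 170 172 170 173 172 172 170 172 172 172 175 170 172 172 174 175 168
  112  68]
 [107  94  37  32 118 214 193 168 170 170 170 170 172 173 172 170 172 171
  171 172 171 171 172 171 172 172 172 173 172 172 173 173 171 173 175 173
  138  64]]
```

Run:
```python
import pickle
from m import *
s,c=pickle.load(open('w1.pkl','rb'))
a=np.radians(87.86);U=np.array([[np.cos(a),-np.sin(a)],[np.sin(a),np.cos(a)]]);D=np.array([.5697,.1165])
def un(uv,z):return ((ray(c,uv,z,s)[:,:2]-D)@U*1000).round(1)
print('pin',un([[274.5,138.5]],.097))
print('bar mid',un([[410,134.8],[470,134.9]],.063))
print('head top quad',un([[504,114],[529,115]],.096),'bottom',un([[497,155],[520,161]],.066))
# slot edges
g=cv2.cvtColor(c['img'],cv2.COLOR_RGB2GRAY)
for v in(105,120,150,165):
    row=g[v,285:330].astype(int);print(v,np.where(np.abs(np.diff(row))>30)[0]+285)
```

```text
pin [[27.3 -0.3]]
bar mid [[-102.4   -0.3]
 [-162.3   -0.2]]
head top quad [[-174.8  -21.3]
 [-196.9  -20.5]] bottom [[-190.7   19.4]
 [-215.    25.5]]
105 [295 313 315 316]
120 [296 314 315 316 317]
150 [298 315 317 318]
165 [298 299 316 317 318]
```

Run:
```python
from h import *
a=np.radians(87.86);U=np.array([[np.cos(a),-np.sin(a)],[np.sin(a),np.cos(a)]]);D=np.array([.5697,.1165])
go([*(D+U@[.028,.026]),.100],-2.14)
for q in range(0,91,5):
    t=np.radians(q);p=np.array([28*np.cos(t)+16*np.sin(t),-28*np.sin(t)+16*np.cos(t)]);print(q,round(t,3),(26-p[1]).round(1),(28-p[0]).round(1))
```

```text
shift [ 24.6 -45.  147.2] rotvec [0.    0.001 0.003] tcp [0.5187 0.1013 0.2473] yaw -1.99 J [ 28.6  12.7 -13.   -0.  -64.3  59.4] F [-0.4  0.6  0.2]
0 0.0 10.0 0.0
5 0.087 12.5 -1.3
10 0.175 15.1 -2.4
15 0.262 17.8 -3.2
20 0.349 20.5 -3.8
25 0.436 23.3 -4.1
30 0.524 26.1 -4.2
35 0.611 29.0 -4.1
40 0.698 31.7 -3.7
45 0.785 34.5 -3.1
50 0.873 37.2 -2.3
55 0.96 39.8 -1.2
60 1.047 42.2 0.1
65 1.134 44.6 1.7
70 1.222 46.8 3.4
75 1.309 48.9 5.3
80 1.396 50.8 7.4
85 1.484 52.5 9.6
90 1.571 54.0 12.0
```

>>> move_arm:
  series:
    - {"grip": 0,"xyz": [12,-22,0],"angular": [0,0,0]}
    - {"grip": 0,"xyz": [25,-45,10],"angular": [0,0,0]}
    - {"grip": 0,"xyz": [25,-45,45],"angular": [0,0,0]}
    - {"grip": 0,"xyz": [25,-45,85],"angular": [0,0,0]}
    - {"grip": 0,"xyz": [25,-45,120],"angular": [0,0,0]}
    - {"grip": 0,"xyz": [25,-45,140],"angular": [0,0,0]}
    - {"grip": 0,"xyz": [25,-45,147],"angular": [0,0,0]}
    - {"grip": 0,"xyz": [25,-45,147],"angular": [0,0,0]}
    - {"grip": 0,"xyz": [25,-45,147],"angular": [0,0,0]}

```text
time_s: 2.7
tcp_pos: [0.5461, 0.1468, 0.102]
ee_rot: [[0.999, -0.032, 0.002], [-0.032, -0.999, 0.001], [0.002, -0.001, -1.0]]
wrist_force: [-0.3, 0.1, 0.8]
gripper_width: 0.003
gripper_force: 0.0
```

Run:
```python
from h import *
a=np.radians(87.86);U=np.array([[np.cos(a),-np.sin(a)],[np.sin(a),np.cos(a)]]);D=np.array([.5697,.1165])
go([*(D+U@[.028,.026]),.100],-2.14)
s=r.sense();c=cap('wrist','w2.png')
```

```text
shift [-1.3  1.4  2. ] rotvec [-0.001 -0.002  0.005] tcp [0.5461 0.1468 0.102 ] yaw -1.84 J [ 31.5  24.7 -18.9   0.  -46.3  56.7] F [-0.3  0.1  0.8]
```

View pics/w2.png

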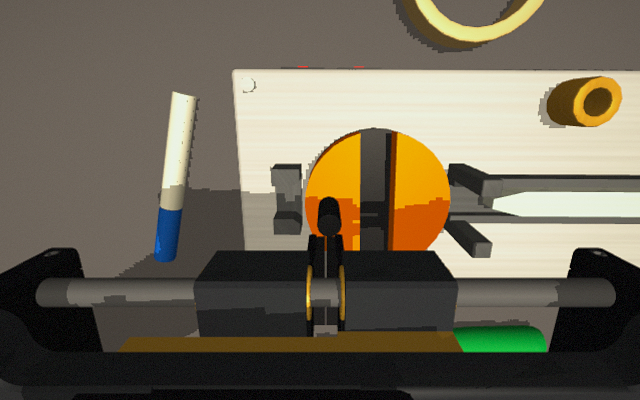

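The pin at (329,210) is straight ahead of the closed fingertips at (326,240). Now I start the arc.

>>> move_arm:
  series:
    - {"grip": 0,"xyz": [5,0,0],"angular": [0,0,0]}
    - {"grip": 0,"xyz": [10,0,0],"angular": [0,0,0]}
    - {"grip": 0,"xyz": [12.5,-1.3,0],"angular": [0,0,0.087]}
    - {"grip": 0,"xyz": [15.1,-2.4,0],"angular": [0,0,0.175]}
    - {"grip": 0,"xyz": [17.8,-3.2,0],"angular": [0,0,0.262]}
    - {"grip": 0,"xyz": [20.5,-3.8,0],"angular": [0,0,0.349]}
    - {"grip": 0,"xyz": [23.3,-4.1,0],"angular": [0,0,0.436]}
    - {"grip": 0,"xyz": [26.1,-4.2,0],"angular": [0,0,0.524]}
    - {"grip": 0,"xyz": [29,-4.1,0],"angular": [0,0,0.611]}
    - {"grip": 0,"xyz": [31.7,-3.7,0],"angular": [0,0,0.698]}

```text
time_s: 3.75
tcp_pos: [0.5772, 0.1481, 0.1009]
ee_rot: [[0.741, -0.671, -0.001], [-0.671, -0.741, 0.0], [-0.001, 0.001, -1.0]]
wrist_force: [-2.4, -0.0, 0.8]
gripper_width: 0.008
gripper_force: 1.0
```

>>> move_arm:
  series:
    - {"grip": 0,"xyz": [2.5,-1.3,0],"angular": [0,0,0.087]}
    - {"grip": 0,"xyz": [5.1,-2.4,0],"angular": [0,0,0.175]}
    - {"grip": 0,"xyz": [7.8,-3.2,0],"angular": [0,0,0.262]}
    - {"grip": 0,"xyz": [10.5,-3.8,0],"angular": [0,0,0.349]}
    - {"grip": 0,"xyz": [13.3,-4.1,0],"angular": [0,0,0.436]}
    - {"grip": 0,"xyz": [16.1,-4.2,0],"angular": [0,0,0.524]}
    - {"grip": 0,"xyz": [19,-4.1,0],"angular": [0,0,0.611]}
    - {"grip": 0,"xyz": [21.7,-3.7,0],"angular": [0,0,0.698]}
    - {"grip": 0,"xyz": [21.7,-3.7,0],"angular": [0,0,0.698]}

```text
time_s: 4.65
tcp_pos: [0.5964, 0.1364, 0.1008]
ee_rot: [[0.14, -0.99, 0.0], [-0.99, -0.14, 0.0], [-0.0, -0.001, -1.0]]
wrist_force: [0.2, 0.8, -0.3]
gripper_width: 0.006
gripper_force: 0.2
```

Run:
```python
from h import *
a=np.radians(87.86);U=np.array([[np.cos(a),-np.sin(a)],[np.sin(a),np.cos(a)]]);D=np.array([.5697,.1165])
go([*(D+U@[.016,-.028]),.100],-92.14)
s=r.sense();c=cap('wrist','w3.png')
import pickle;pickle.dump((s,c),open('w3.pkl','wb'))
```

```text
shift [ 5.2 -1.2  0.8] rotvec [-0.     0.     0.178] tcp [0.5964 0.1364 0.1008] yaw -81.95 J [ 28.   28.6 -12.   -0.  -49.4 -20. ] F [ 0.2  0.8 -0.3]
```

View pics/w3.png

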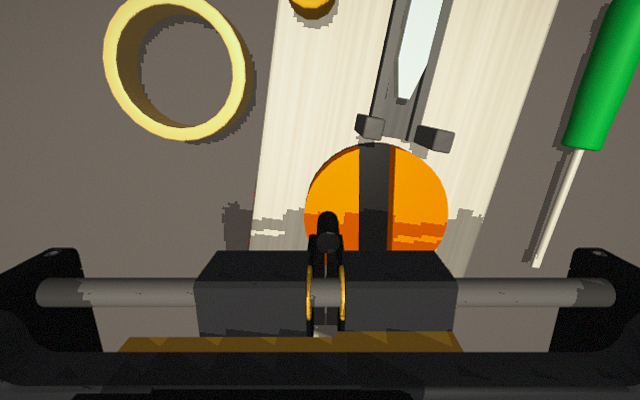

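```bash
cat > slot.py <<'E'
import pickle,sys
from m import *
def slot(s,c,rows):
    a=np.radians(87.86);U=np.array([[np.cos(a),-np.sin(a)],[np.sin(a),np.cos(a)]]);D=np.array([.5697,.1165])
    hsv=cv2.cvtColor(c['img'],cv2.COLOR_RGB2HSV)
    m=(hsv[...,2]>150)&(hsv[...,1]>150)&(hsv[...,0]<25)&(hsv[...,0]>5)
    L=[]
    for v in rows:
        u=np.where(m[v])[0]; g=np.argmax(np.diff(u)); L.append([u[g]+.5,u[g+1]-.5,v])
    L=np.array(L)
    for k in(0,1):
        P=(ray(c,L[:,[k,2]],.065,s)[:,:2]-D)@U*1000
        v=cv2.fitLine(P.astype(np.float32),cv2.DIST_HUBER,0,.01,.01).ravel()
        n=np.array([-v[1],v[0]]);print(k,'angle',np.degrees(np.arctan(v[1]/v[0])),'offset from axis',v[2:]@n, L[0],L[-1])
E
python3 - <<'E'
from slot import *
s,c=pickle.load(open('w3.pkl','rb'));slot(s,c,range(160,208,3))
E
```

```text
0 angle 11.905788 offset from axis -10.031573 [358.5 394.5 160. ] [358.5 392.5 205. ]
1 angle 11.09175 offset from axis 9.189967 [358.5 394.5 160. ] [358.5 392.5 205. ]
```

>>> move_arm:
  series:
    - {"grip": 0,"xyz": [3,-1.5,0],"angular": [0,0,0.1]}
    - {"grip": 0,"xyz": [6,-2.5,0],"angular": [0,0,0.2]}
    - {"grip": 0,"xyz": [6,-2.5,0],"angular": [0,0,0.2]}
    - {"grip": 0,"xyz": [6,-2.5,0],"angular": [0,0,0.2]}

```text
time_s: 5.1
tcp_pos: [0.5997, 0.1311, 0.1008]
ee_rot: [[-0.056, -0.998, 0.001], [-0.998, 0.056, 0.0], [-0.0, -0.001, -1.0]]
wrist_force: [0.6, 0.6, -0.5]
gripper_width: 0.003
gripper_force: 0.5
```

Run:
```python
from slot import *
s=r.sense();c=cap('wrist');slot(s,c,range(160,208,3));print(s['wrist_force'],s['time_s'],s['tcp_pos'])
```

```text
0 angle 0.6551471 offset from axis -9.99748 [357.5 393.5 160. ] [358.5 392.5 205. ]
1 angle 0.8074822 offset from axis 9.3307905 [357.5 393.5 160. ] [358.5 392.5 205. ]
[ 0.64023693  0.56325228 -0.46370963] 5.1 [0.59973026 0.13109568 0.10084446]
```

Slot is within about 1° of the bar. Next I back off, rise, and go behind the head.

>>> move_arm:
  series:
    - {"grip": 0,"xyz": [-6,0,0],"angular": [0,0,0]}
    - {"grip": 0,"xyz": [-12,0,0],"angular": [0,0,0]}
    - {"grip": 0,"xyz": [-12,0,-30],"angular": [0,0,0]}
    - {"grip": 0,"xyz": [-12,0,-70],"angular": [0,0,0]}
    - {"grip": 0,"xyz": [-5,0,-90],"angular": [0,0,0]}
    - {"grip": 0,"xyz": [35,5,-90],"angular": [0,0,0]}
    - {"grip": 0,"xyz": [75,10,-90],"angular": [0,0,0]}
    - {"grip": 0,"xyz": [115,15,-90],"angular": [0,0,0]}
    - {"grip": 0,"xyz": [155,20,-90],"angular": [0,0,0]}
    - {"grip": 0,"xyz": [155,20,-90],"angular": [0,0,0]}

```text
time_s: 6.15
tcp_pos: [0.5688, -0.0259, 0.1907]
ee_rot: [[-0.063, -0.998, -0.001], [-0.998, 0.063, -0.001], [0.001, 0.001, -1.0]]
wrist_force: [0.4, 1.3, 0.7]
gripper_width: 0.007
gripper_force: 0.0
```

Run:
```python
from h import *
a=np.radians(87.86);U=np.array([[np.cos(a),-np.sin(a)],[np.sin(a),np.cos(a)]]);D=np.array([.5697,.1165])
go([*(D+U@[-.225,0]),.100],-92.14)
```

```text
shift [82.7  2.2 90.7] rotvec [ 0.001 -0.001 -0.025] tcp [ 0.5688 -0.0259  0.1907] yaw -93.6 J [ 13.7  19.4 -12.2   0.  -58.4 -17.3] F [0.4 1.3 0.7]
```

>>> move_arm:
  series:
    - {"grip": 0,"xyz": [40,1,0],"angular": [0,0,-0.025]}
    - {"grip": 0,"xyz": [75,2,0],"angular": [0,0,-0.025]}
    - {"grip": 0,"xyz": [85,2,0],"angular": [0,0,-0.025]}
    - {"grip": 0,"xyz": [85,2,10],"angular": [0,0,-0.025]}
    - {"grip": 0,"xyz": [85,2,40],"angular": [0,0,-0.025]}
    - {"grip": 0,"xyz": [85,2,70],"angular": [0,0,-0.025]}
    - {"grip": 0,"xyz": [85,2,90],"angular": [0,0,-0.025]}
    - {"grip": 0,"xyz": [85,2,90],"angular": [0,0,-0.025]}
    - {"grip": 0,"xyz": [85,2,90],"angular": [0,0,-0.025]}

```text
time_s: 7.05
tcp_pos: [0.5636, -0.1063, 0.1004]
ee_rot: [[-0.032, -0.999, -0.0], [-0.999, 0.032, -0.0], [0.0, 0.0, -1.0]]
wrist_force: [-0.2, -0.7, 0.5]
gripper_width: 0.01
gripper_force: 0.0
```

Run:
```python
from h import *
a=np.radians(87.86);U=np.array([[np.cos(a),-np.sin(a)],[np.sin(a),np.cos(a)]]);D=np.array([.5697,.1165])
go([*(D+U@[-.225,0]),.100],-92.14)
c=cap('wrist','w5.png')
```

```text
shift [2.1 2.2 0.4] rotvec [ 0.    -0.     0.005] tcp [ 0.5636 -0.1063  0.1004] yaw -91.83 J [  5.5  25.5 -17.7   0.  -46.8  -7.4] F [-0.2 -0.7  0.5]
```

View pics/w5.png

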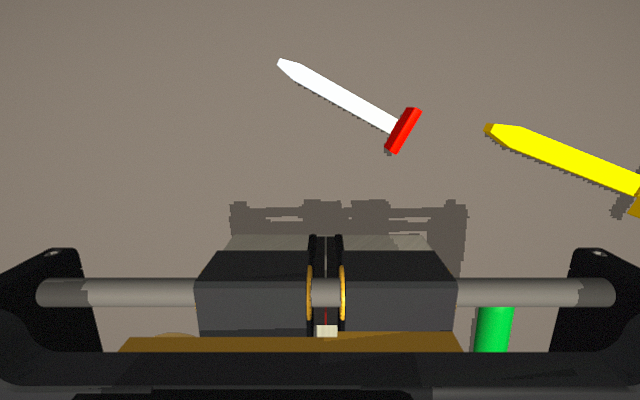

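The view behind shows only the decoy bars, at (345,100) and (560,160), and the fingers are clear of them. Now I push.

>>> move_arm:
  series:
    - {"grip": 0,"xyz": [-6,2,0],"angular": [0,0,0]}
    - {"grip": 0,"xyz": [-14,2,0],"angular": [0,0,0]}
    - {"grip": 0,"xyz": [-22,2,0],"angular": [0,0,0]}
    - {"grip": 0,"xyz": [-32,2,0],"angular": [0,0,0]}
    - {"grip": 0,"xyz": [-42,2,0],"angular": [0,0,0]}
    - {"grip": 0,"xyz": [-52,2,0],"angular": [0,0,0]}
    - {"grip": 0,"xyz": [-62,2,0],"angular": [0,0,0]}
    - {"grip": 0,"xyz": [-72,2,0],"angular": [0,0,0]}
    - {"grip": 0,"xyz": [-82,2,0],"angular": [0,0,0]}
    - {"grip": 0,"xyz": [-90,2,0],"angular": [0,0,0]}

```text
time_s: 8.1
tcp_pos: [0.5641, -0.0164, 0.1005]
ee_rot: [[-0.034, -0.999, -0.0], [-0.999, 0.034, -0.0], [0.0, 0.0, -1.0]]
wrist_force: [-0.6, -2.7, 1.7]
gripper_width: 0.005
gripper_force: 1.5
```

Run:
```python
from h import *
a=np.radians(87.86);U=np.array([[np.cos(a),-np.sin(a)],[np.sin(a),np.cos(a)]]);D=np.array([.5697,.1165])
go([*(D+U@[-.074,0]),.100],-92.14)
c=cap('top');im=c['img'][138:230,248:418]
cv2.imwrite('pics/t2.png',cv2.resize(im,None,fx=4.6,fy=4.6,interpolation=2)[:,:,::-1])
```

```text
shift [-59.   -0.8   0.5] rotvec [ 0.    -0.     0.004] tcp [ 0.5641 -0.0164  0.1005] yaw -91.93 J [ 14.8  24.8 -19.    0.  -46.3 -16.7] F [-0.6 -2.7  1.7]
```

View pics/t2.png

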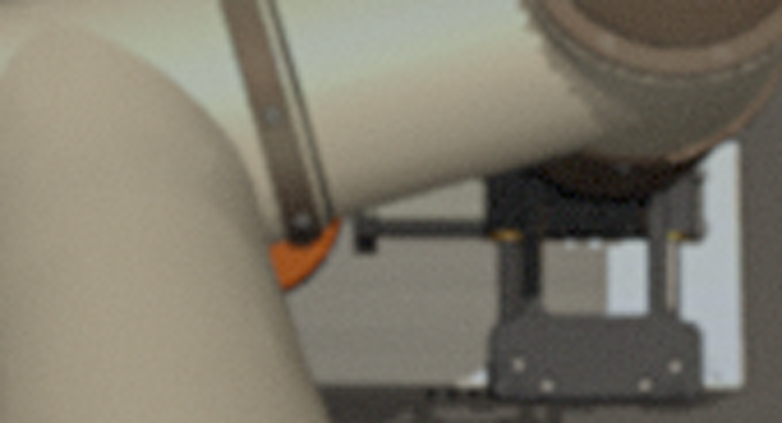

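The arm hides the bar from above, but the force is about 2.7 N, so the bar is sliding freely. I continue the push and slow down near the end.

>>> move_arm:
  series:
    - {"grip": 0,"xyz": [-8,0,0],"angular": [0,0,0]}
    - {"grip": 0,"xyz": [-16,0,0],"angular": [0,0,0]}
    - {"grip": 0,"xyz": [-24,0,0],"angular": [0,0,0]}
    - {"grip": 0,"xyz": [-32,0,0],"angular": [0,0,0]}
    - {"grip": 0,"xyz": [-38,0,0],"angular": [0,0,0]}
    - {"grip": 0,"xyz": [-44,0,0],"angular": [0,0,0]}
    - {"grip": 0,"xyz": [-48,0,0],"angular": [0,0,0]}
    - {"grip": 0,"xyz": [-52,0,0],"angular": [0,0,0]}
    - {"grip": 0,"xyz": [-54,0,0],"angular": [0,0,0]}
    - {"grip": 0,"xyz": [-54,0,0],"angular": [0,0,0]}

```text
time_s: 9.15
tcp_pos: [0.566, 0.0371, 0.1004]
ee_rot: [[-0.034, -0.999, 0.0], [-0.999, 0.034, 0.001], [-0.001, -0.0, -1.0]]
wrist_force: [-0.4, 0.1, -0.1]
gripper_width: 0.003
gripper_force: 0.1
```

>>> move_arm:
  series:
    - {"grip": 0,"xyz": [-1.5,0,0],"angular": [0,0,0]}
    - {"grip": 0,"xyz": [-3,0,0],"angular": [0,0,0]}
    - {"grip": 0,"xyz": [-4.5,0,0],"angular": [0,0,0]}

```text
time_s: 9.45
tcp_pos: [0.566, 0.0411, 0.1004]
ee_rot: [[-0.034, -0.999, -0.0], [-0.999, 0.034, -0.0], [0.0, 0.0, -1.0]]
wrist_force: [-0.6, -1.1, -0.1]
gripper_width: 0.001
gripper_force: 0.8
```

>>> move_arm:
  series:
    - {"grip": 0,"xyz": [-1,0,0],"angular": [0,0,0]}
    - {"grip": 0,"xyz": [-2,0,0],"angular": [0,0,0]}

```text
time_s: 9.65
tcp_pos: [0.566, 0.0415, 0.1004]
ee_rot: [[-0.034, -0.999, -0.001], [-0.999, 0.034, -0.003], [0.003, 0.001, -1.0]]
wrist_force: [2.1, -11.3, -1.3]
gripper_width: 0.01
gripper_force: 5.5
```

Force rose to 11 N at the expected position, so the head is on its posts. I retreat and check.

>>> move_arm:
  series:
    - {"grip": 0,"xyz": [5,0,0],"angular": [0,0,0]}
    - {"grip": 0,"xyz": [20,0,0],"angular": [0,0,0]}
    - {"grip": 0,"xyz": [25,0,-30],"angular": [0,0,0]}
    - {"grip": 0,"xyz": [25,0,-75],"angular": [0,0,0]}
    - {"grip": 0,"xyz": [25,0,-120],"angular": [0,0,0]}
    - {"grip": 0,"xyz": [25,-40,-150],"angular": [0,0,0]}
    - {"grip": 0,"xyz": [25,-80,-150],"angular": [0,0,0]}
    - {"grip": 0,"xyz": [25,-120,-150],"angular": [0,0,0]}
    - {"grip": 0,"xyz": [25,-120,-150],"angular": [0,0,0]}
    - {"grip": 0,"xyz": [25,-120,-150],"angular": [0,0,0]}

```text
time_s: 10.65
tcp_pos: [0.6853, 0.0135, 0.2489]
ee_rot: [[-0.035, -0.999, -0.002], [-0.999, 0.035, 0.0], [-0.0, 0.002, -1.0]]
wrist_force: [0.1, -0.6, 0.3]
gripper_width: 0.001
gripper_force: 0.0
```

Run:
```python
from h import *
s=r.sense();print(s['time_s'],s['tcp_pos'],s['wrist_force'])
a=cap('scene');cv2.imwrite('pics/end.png',cv2.resize(a['img'][150:330,160:460],None,fx=2.6,fy=2.6,interpolation=2)[:,:,::-1])
# red head front/top in the scene camera vs predicted home place
an=np.radians(87.86);D=np.array([.5697,.1165]);U=np.array([[np.cos(an),-np.sin(an)],[np.sin(an),np.cos(an)]])
P=[[*(D+U@[x,y]),.096] for x in(-.064,-.056) for y in(-.021,.021)]
hsv=cv2.cvtColor(a['img'],cv2.COLOR_RGB2HSV);m=((hsv[...,0]<4)|(hsv[...,0]>174))&(hsv[...,1]>170)&(hsv[...,2]>80)
m[:, :230]=0;m[:,350:]=0;v,u=np.where(m);print('pred top corners',proj(a,P).round(1).tolist(),'red bbox',u.min(),u.max(),v.min(),v.max())
```

```text
10.65 [0.68533035 0.0135363  0.24891651] [ 0.05182298 -0.56420563  0.32302442]
pred top corners [[317.8, 212.6], [315.8, 198.3], [322.5, 212.3], [320.3, 198.0]] red bbox 316 322 200 226
```

View pics/end.png

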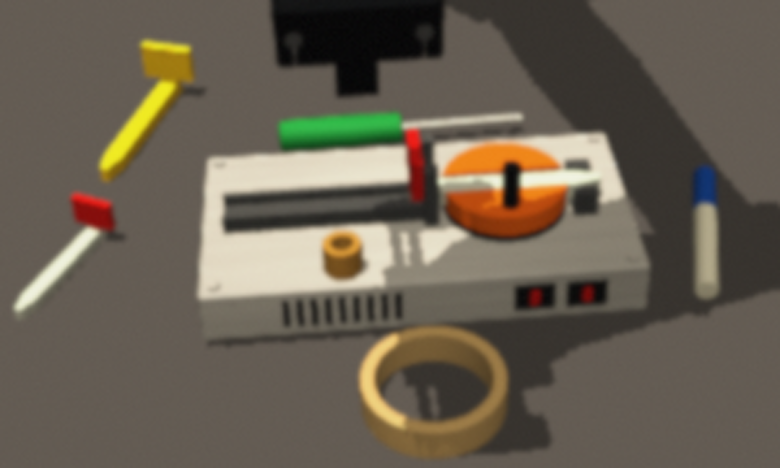

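The bar runs through the slot into the catch at crop (600,175). The red head at (415,165) sits against the posts, matching the predicted home pixels, and the bystanders haven't moved.

```bash
python3 -c "
from station import r
print(r.finish_job())"
```

```text
the job is handed in; nothing more can be done
None
```

The shaft is locked and the job is handed in (no verdict was returned): the slot was within about 1° of the bar before the push, the head met its stop posts at 11 N, and the last view shows the bar through the slot, the loose items unmoved and the arm clear.

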